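# Angle the batten past the post into the stock bay

## Task

Put the loose wooden batten away in the three-sided stock bay by pushing it along the bench top with the fingers, until it lies behind the steel post in the bay's mouth, along the back board. It is too long to go straight in past the post, so angle one end in behind the post and swing the other end in after it. Only push it: do not grip it, lift it or turn it over, and leave the other things on the bench where they are.

Things in the scene. Friction and masses are not known exactly. Their poses are not given: they have to be found in the camera images.
- batten: plain light-wood batten lying flat on the bench, 240 mm long (its x axis) x 28 mm wide (y) x 24 mm high (z), about 0.1 kg, loose. Origin at the centre of its underside.
- batten_end_a (a point): centre of the batten's end face at its +x end, 12 mm above the bench; the batten's own axes
- batten_end_b (a point): centre of the batten's end face at its -x end, 12 mm above the bench; the batten's own axes
- bay: fixed three-sided plywood bay, boards 15 mm thick, 34 mm high, no floor or roof, to the robot's left of the batten, mouth towards it. Origin: on the bench, middle of the open mouth; x axis points straight into the bay, y along the mouth. Inside: 285 mm long (y -142.5 to +142.5 mm), 85 mm deep (x = 0, where the side boards begin, to the back board's inner face at x = 85 mm).
- post: fixed upright steel post, 18 mm diameter, 55 mm high, in the bay's mouth (bay x = 0), 90 mm to one side or the other of its middle (bay y = +90 or -90 mm). From it to the farther side board 223.5 mm are clear, less than the batten's length. Origin at the centre of its foot. On the other side a flat steel plug, flush with the bench, blocks nothing.
- sanding_block: bystander: wooden sanding block, 112 x 44 x 30 mm, loose, to the robot's right of the batten. Origin at the centre of its underside.
- glue: bystander: white glue bottle, 54 mm diameter, 140 mm high, standing loose to the robot's right of the batten. Origin at the centre of its underside.
- fish: bystander: flat wooden fish cut-out, about 125 x 45 x 12 mm, loose, behind the bay's back board. Origin at the centre of its body's underside.
Things that resemble listed ones, but are neither listed nor needed, are in the scene too. Leave any blue or purple look-alike of the batten alone.

How it is judged (in metres and radians):
At the end, for the whole second after the job is handed in: The batten lies flat on the bench inside the bay, behind the post, along the back board: at both ends its middle line is at least 57 mm in from the mouth (the gap to the back board is at most 14 mm at either end). It is at rest (x of batten_end_a in the frame of bay between 0.057 and 0.085 m and x of batten_end_b in the frame of bay between 0.057 and 0.085 m and horizontal distance between batten and bay below 0.095 m and height (world z) of batten below 0.006 m and angle between batten's own z axis and vertical below 0.1 rad and linear speed of batten below 0.01 m/s); the robot touches nothing.
It fails at once if the batten is lifted off the bench (an end more than 15 mm up) or tipped over (height (world z) of any of batten_end_a, batten_end_b above 0.027 m or angle between batten's own z axis and vertical above 0.3 rad).
It fails at once if the batten is gripped: the fingers press on both of its long sides at once (contact force between the fingers and batten_c1 above 2 N and contact force between the fingers and batten_c2 above 2 N).
It fails at once if a bystander (sanding block, glue bottle, fish) is moved by more than 20 mm (distance of any of sanding_block, glue, fish from where it was at the start of the episode above 0.02 m).
It also fails if it takes over 64 s, if anything falls off the work surface, if the arm or the gripper's body presses on something with over 40 N, if the wrist force passes 120 N, or if a joint passes its speed limit or range.

## Robot

A 6-joint arm with a two-finger parallel gripper is mounted at the origin on the work surface. World frame = base frame: x ahead of the robot, y to its left, z up, the work surface at z = 0. Lengths are in mm, angles in rad, forces in N, time in s.
With the tool pointing down it reaches from about 375 to 925 mm from the base axis. Payload 5.7 kg.
Tool frame: the origin (TCP) lies between the finger pads; the fingertips stand 14 mm ahead of it and the grasp point (between the pads) lies 5 mm behind it (ctrl.tips_ahead is the distance from the TCP to the fingertips, in mm); z points along the fingers, y is the line along which they close (so a half turn about z gives the same grasp; the last joint's range is limited). The gripper opens to 85 mm and grips with 20 to 120 N. Pads are 22 mm wide; open, the fingers measure 114 mm over their backs; the gripper's body (76 mm by 85 mm) begins 54 mm behind the grasp point. The pads swing forward as they close: fully open they stand 13 mm farther back than shut.
Start: joints at [1.191, 0.359, 1.51, -0, 1.272, -0.115], TCP at [157.024, 579.058, 245.267] pointing down, gripper open.
Joint ranges: [-2.97, 2.97], [-1.01, 2.36], [0.21, 2.38], [-0.96, 4.11], [0.2, 2.71], [-2.98, 2.98]. Speed limits (rad/s): [2.39, 2.39, 3.14, 3.14, 3.14, 3.14].

## Interface

Orientations are given as a rotation vector (axis times angle).
In Python, from rig import ctrl gives the robot as it stands. The module is installed in compiled form; this text tells all that it offers.
- The arm moves only by the tool jog_arm, never from a script. Its argument "series" is a list of rows, each an object of numbers: "tx", "ty", "tz": the shift along the tool's x, y, z scaled (see below); "spin": the turn about the tool's z scaled (see below). In form: [{"tx": .., "ty": .., "tz": .., "spin": ..}, ...]. A call has 1 to 5 rows; each row shifts and turns the commanded pose from where the row before left it, along the tool's axes as they then stand; what a row does not reach is not made up. The controller multiplies each number of a shift by 40 mm and each number of a turn by 5 degrees. A row lasts 1/12 s, in which the tool goes at most 41.7 mm and 7.16 degrees, less where a joint would pass 70% of its speed; a pose out of reach is approached as far as the arm can. A call with a number of a shift or a turn outside -1 to 1 is refused whole. A call with a gripper value outside its range is refused whole. "jaw" is the closure, from 0 (fully open) to 1 (shut), set as the call begins (left out, the last holds). The fingers move at their own pace and stop on an object; "newtons" is the grip in N (left out, the last holds). Time passes only in rows, so rows that do not move let the fingers close. It gives the time, the measured TCP pose, the force, the opening and the grip force at its end, in the units of the state.
- ctrl.get_obs(): the state, without advancing time (a new reading comes with each control period).
- ctrl.get_image(name): name is "scene" or "side" or "wrist"; returns the picture (384x512x3 uint8, red, green, blue); there is no depth.
- ctrl.get_calibration(name): a dict with "camera_matrix" (3x3 intrinsics, pixels), "rvec" (rotation vector, rad) and "tvec" (3), from world to camera coordinates, as OpenCV has them. Camera axes: x right, y down, z forward; pixel columns grow to the right and rows downward; lengths in mm; the calibration is good to about 2 mm. A picture is of the moment at which its call begins: read the wrist's pose just before it. get_calibration takes no time and is no camera call; for the wrist camera it gives the pose at the moment of the call.
- ctrl.hand_in(): hands the job in; it is judged then, once.
The state is a dict: "time": time; "joints": joint angles; "qvel": joint speeds; "effort": joint torques, N m; "ee_pos": TCP position; "orientation": TCP orientation; "wrist_force": force on the tool from outside, world axes, zero at the start; "torque": the same for the moment, N m; "finger_gap": finger opening in mm; "grasp_force": force on a finger pad.
Only numpy, scipy, OpenCV 4.12 (cv2) and the standard library are available. Lean on these libraries where they do the work, as an engineer would, in place of code of your own. Each camera call takes 0.05 s, during which the arm holds its last target. There are 200 camera calls.

## Working session

There is one attempt and no reset: what is moved stays moved. The work goes in short steps, Python scripts to look and compute and a tool call to move; the robot and the scene stay as the last step left them, time stands still between calls to the robot, and variables do not carry over. Pictures are saved under pics/ and viewed, at most 10 in all, crops included, and the job is handed in when it is done.

Besides the shell and the picture viewer there is one more tool, called after ">>>" as name(argument=value, ...) on one line, values as JSON. jog_arm: Moves the arm, as the interface text tells. Its arguments: {"type":"object","properties":{"series":{"type":"array","items":{"type":"object","properties":{"tx":{"type":"number"},"ty":{"type":"number"},"tz":{"type":"number"},"spin":{"type":"number"}}}},"jaw":{"type":"number"},"newtons":{"type":"number"}},"required":["series"]}

```bash
mkdir -p pics; cat > h.py <<'E'
import numpy as np, cv2
from rig import ctrl
def snap(n,f):
    im=ctrl.get_image(n); cv2.imwrite('pics/'+f,cv2.cvtColor(im,cv2.COLOR_RGB2BGR)); return im
def ray(n,pts,z):
    c=ctrl.get_calibration(n); K=np.array(c['camera_matrix'],float); R=cv2.Rodrigues(np.array(c['rvec'],float))[0]; t=np.array(c['tvec'],float).ravel()
    o=-R.T@t; out=[]
    for p in pts:
        d=R.T@np.linalg.inv(K)@np.array([p[0],p[1],1.]); out.append(o+d*(z-o[2])/d[2])
    return np.array(out)
def proj(n,P):
    c=ctrl.get_calibration(n); return cv2.projectPoints(np.array(P,float),np.array(c['rvec'],float),np.array(c['tvec'],float),np.array(c['camera_matrix'],float),None)[0][:,0]
E
python3 - <<'E'
from h import *
a=snap('scene','s0.png');b=snap('side','d0.png')
cv2.imwrite('pics/both.png',cv2.cvtColor(np.vstack([a,b])[:, :],cv2.COLOR_RGB2BGR)[::1])
for n in('scene','side'):
    c=ctrl.get_calibration(n);R=cv2.Rodrigues(np.array(c['rvec'],float))[0];print(n,-R.T@np.array(c['tvec']).ravel())
o=ctrl.get_obs();print(o['time'],o['ee_pos'],o['orientation'])
E
```

```text
scene [1043.64386218 -524.40579002  655.96136535]
side [ 344.37095045 -800.94209224  958.95844914]
0.1 [156.84944218 578.53629064 244.5367943 ] [-4.14780382e-01 -3.11370243e+00  2.48921390e-03]
```

View pics/s0.png

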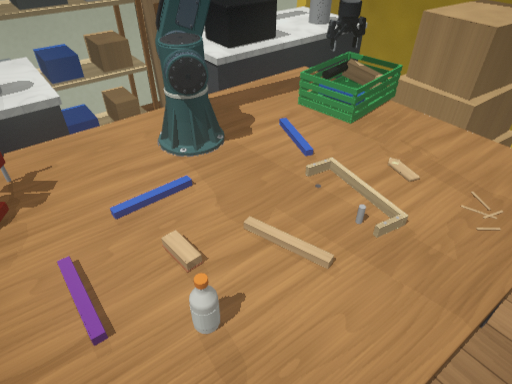

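View pics/d0.png

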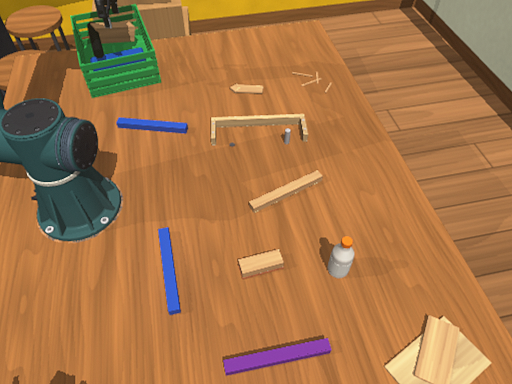

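The only light-wood batten is at scene (248,224)–(332,260), which is side (250,207)–(322,175). The blue and purple bars are the look-alikes, and the sanding block at scene (182,250) is too short. The bay spans scene (308,168)–(405,215), with the post at (361,214) and the plug at (318,186). I'll confirm with one enlarged crop.

```bash
python3 - <<'E'
import cv2,numpy as np
a=cv2.imread('pics/s0.png')[140:280,225:425];b=cv2.imread('pics/d0.png')[80:220,190:390-0]
b=b[:,:160];
A=cv2.resize(a,None,fx=2.9,fy=2.9,interpolation=cv2.INTER_CUBIC)
cv2.imwrite('pics/c1.png',cv2.resize(a,(800,560),interpolation=cv2.INTER_CUBIC))
cv2.imwrite('pics/c2.png',cv2.resize(b,(640,560),interpolation=cv2.INTER_CUBIC))
E
```

```text
(no output)
```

View pics/c2.png

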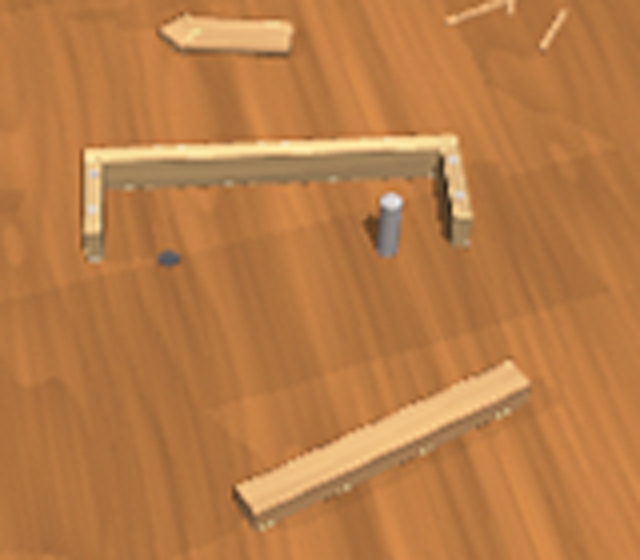

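View pics/c1.png

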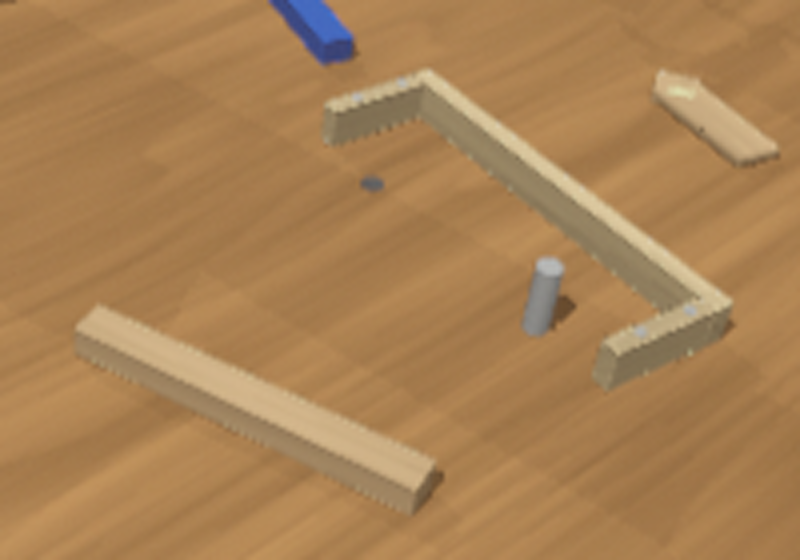

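The crop confirms a plain light-wood batten. In the side crop its top corners are (236,490), (257,516), (531,383) and (511,360). The post is on the far side at +x and the plug on the near side.

```bash
cat >> h.py <<'E'
def refine_batten(n,corners): 
    P=ray(n,corners,24)[:,:2]; r=cv2.minAreaRect(P.astype(np.float32)); return P,r
E
python3 - <<'E'
from h import *
f=lambda L:[(190+x/4-.4,80+y/4-.4) for x,y in L]
g=lambda L:[(225+x/4-.4,140+y/4-.4) for x,y in L]
np.set_printoptions(precision=1,suppress=True)
print('bat side',refine_batten('side',f([(236,490),(257,516),(531,383),(511,360)])))
print('bat scene',refine_batten('scene',g([(98,306),(76,332),(415,488),(438,462)])))
print('plug',ray('side',f([(168,258)]),0),ray('scene',g([(372,184)]),0))
print('posttop',ray('side',f([(391,200)]),55),ray('scene',g([(550,266)]),55))
print('bay in side (tops): backL,backR,Lfront in/out,Rfront in/out, backouter L,R\n',ray('side',f([(103,162),(441,150),(103,234),(84,234),(452,219),(470,217),(86,150),(456,136)]),34))
print('scene Lfront outer,inner?,Rfront, outerbackcorner L,R\n',ray('scene',g([(326,107),(338,116),(598,346),(615,355),(429,70),(732,303)]),34))
E
```

```text
bat side (array([[ 479. , -105.9],
       [ 488.8, -131.5],
       [ 715.4,  -54.2],
       [ 707.9,  -29. ]]), ((597.7970581054688, -80.42115783691406), (241.47430419921875, 27.3543758392334), 18.588130950927734))
bat scene (array([[ 484.2, -105.3],
       [ 495.3, -131.3],
       [ 716.2,  -55.7],
       [ 710.8,  -30.7]]), ((601.9301147460938, -81.40910339355469), (238.58230590820312, 28.13521957397461), 18.220890045166016))
plug [[476.4 157.8   0. ]] [[479.7 154.9   0. ]]
posttop [[654.6 129.1  55. ]] [[657.4 125.7  55. ]]
bay in side (tops): backL,backR,Lfront in/out,Rfront in/out, backouter L,R
 [[438.7 247.   34. ]
 [718.7 200.8  34. ]
 [425.5 161.8  34. ]
 [410.6 165.1  34. ]
 [704.  118.6  34. ]
 [718.9 117.7  34. ]
 [427.1 264.9  34. ]
 [736.  215.2  34. ]]
scene Lfront outer,inner?,Rfront, outerbackcorner L,R
 [[419.3 161.7  34. ]
 [433.5 160.4  34. ]
 [711.5 111.2  34. ]
 [722.9 113.   34. ]
 [431.5 262.3  34. ]
 [738.7 211.8  34. ]]
```

```bash
cat >> h.py <<'E'
# bay frame: s along mouth towards post side (post s=+90), d into bay
C=np.array([567.,141.8]); U=np.array([178.,-28.6]);U/=np.linalg.norm(U); N=np.array([-U[1],U[0]]); UA=np.degrees(np.arctan2(U[1],U[0]))
def W(s,d): return C+s*U+d*N
def B(p): r=np.array(p[:2])-C; return np.array([r@U,r@N])
def pose():
    o=ctrl.get_obs(); R=cv2.Rodrigues(np.array(o['orientation'],float))[0]
    return np.array(o['ee_pos']),np.degrees(np.arctan2(R[1,1],R[0,1])),o
def go(x,y,z,phi,n):
    p,a,o=pose(); print('t',o['time'],'pos',p.round(1),'phi',round(a,1),'bay',B(p).round(1))
    dphi=(phi-a+90)%180-90; st=np.array([x,y,z])-p; st/=n
    for i in range(n):
        t=np.radians(a+dphi*i/n); Y=np.array([np.cos(t),np.sin(t)]); X=np.array([-Y[1],Y[0]])  # z down: x = y cross z
        print(i,np.round([X@st[:2]/40,Y@st[:2]/40,-st[2]/40,-dphi/n/5],2))
E
python3 - <<'E'
from h import *
o=ctrl.get_obs();R=cv2.Rodrigues(np.array(o['orientation'],float))[0];print(R.round(2),ctrl.tips_ahead,UA)
b=np.array([600,-81.]);e=np.array([np.cos(np.radians(18.4)),np.sin(np.radians(18.4))])
x=b+155*e; go(*x,60,18.4,23)
E
```

```text
[[-0.97  0.26 -0.  ]
 [ 0.26  0.97 -0.  ]
 [ 0.   -0.   -1.  ]] 14.0 -9.12793517027197
t 0.1 pos [156.8 578.5 244.5] phi 74.8 bay [-474.2  366.1]
0 [-0.79 -0.47  0.2   0.49]
1 [-0.81 -0.44  0.2   0.49]
2 [-0.83 -0.4   0.2   0.49]
3 [-0.85 -0.37  0.2   0.49]
4 [-0.86 -0.33  0.2   0.49]
5 [-0.88 -0.29  0.2   0.49]
6 [-0.89 -0.26  0.2   0.49]
7 [-0.9  -0.22  0.2   0.49]
8 [-0.91 -0.18  0.2   0.49]
9 [-0.91 -0.14  0.2   0.49]
10 [-0.92 -0.1   0.2   0.49]
11 [-0.92 -0.06  0.2   0.49]
12 [-0.92 -0.02  0.2   0.49]
13 [-0.92  0.02  0.2   0.49]
14 [-0.92  0.06  0.2   0.49]
15 [-0.92  0.1   0.2   0.49]
16 [-0.91  0.14  0.2   0.49]
17 [-0.91  0.17  0.2   0.49]
18 [-0.9   0.21  0.2   0.49]
19 [-0.89  0.25  0.2   0.49]
20 [-0.88  0.29  0.2   0.49]
21 [-0.86  0.33  0.2   0.49]
22 [-0.85  0.36  0.2   0.49]
```

>>> jog_arm(jaw=1, series=[{"tx": -0.8, "ty": -0.46, "spin": 0.5}, {"tx": -0.82, "ty": -0.43, "spin": 0.5}, {"tx": -0.84, "ty": -0.4, "spin": 0.5}, {"tx": -0.85, "ty": -0.37, "spin": 0.5}, {"tx": -0.86, "ty": -0.33, "spin": 0.5}])

```text
$.series[0]: bad value
```

>>> jog_arm(series=[{"tx": -0.88, "ty": -0.29, "tz": 0.2, "spin": 0.5}, {"tx": -0.89, "ty": -0.26, "tz": 0.2, "spin": 0.5}, {"tx": -0.9, "ty": -0.22, "tz": 0.2, "spin": 0.5}, {"tx": -0.91, "ty": -0.18, "tz": 0.2, "spin": 0.5}, {"tx": -0.91, "ty": -0.14, "tz": 0.2, "spin": 0.5}])

```text
time: 0.52
ee_pos: [311.8, 474.8, 204.6]
orientation: [-0.754, -3.05, 0.001]
wrist_force: [0.6, 0.7, 0.5]
finger_gap: 85.2
grasp_force: 0.0
```

>>> jog_arm(series=[{"tx": -0.92, "ty": -0.1, "tz": 0.2, "spin": 0.5}, {"tx": -0.92, "ty": -0.06, "tz": 0.2, "spin": 0.5}, {"tx": -0.92, "ty": -0.02, "tz": 0.2, "spin": 0.5}, {"tx": -0.92, "ty": 0.02, "tz": 0.2, "spin": 0.5}, {"tx": -0.92, "ty": 0.06, "tz": 0.2, "spin": 0.5}])

```text
time: 0.93
ee_pos: [464.9, 371.7, 164.6]
orientation: [-1.082, -2.949, 0.001]
wrist_force: [0.2, 0.8, 1.1]
finger_gap: 85.6
grasp_force: 0.0
```

```bash
python3 - <<'E'
from h import *
b=np.array([600,-81.]);e=np.array([np.cos(np.radians(18.4)),np.sin(np.radians(18.4))])
x=b+155*e; go(*x,60,18.4,9)
E
```

```text
t 0.9333 pos [464.9 371.7 164.6] phi 49.7 bay [-137.3  210.8]
0 [-1.32 -0.35  0.29  0.7 ]
1 [-1.34 -0.27  0.29  0.7 ]
2 [-1.36 -0.19  0.29  0.7 ]
3 [-1.36 -0.1   0.29  0.7 ]
4 [-1.37 -0.02  0.29  0.7 ]
5 [-1.37  0.06  0.29  0.7 ]
6 [-1.36  0.15  0.29  0.7 ]
7 [-1.35  0.23  0.29  0.7 ]
8 [-1.33  0.31  0.29  0.7 ]
```

The first call was refused because it left out tz, so I'll give all four fields from now on.

```bash
python3 - <<'E'
from h import *
b=np.array([600,-81.]);e=np.array([np.cos(np.radians(18.4)),np.sin(np.radians(18.4))])
x=b+155*e; go(*x,60,18.4,14)
E
```

```text
t 0.9333 pos [464.9 371.7 164.6] phi 49.7 bay [-137.3  210.8]
0 [-0.85 -0.22  0.19  0.45]
1 [-0.86 -0.19  0.19  0.45]
2 [-0.87 -0.16  0.19  0.45]
3 [-0.87 -0.12  0.19  0.45]
4 [-0.88 -0.09  0.19  0.45]
5 [-0.88 -0.05  0.19  0.45]
6 [-0.88 -0.02  0.19  0.45]
7 [-0.88  0.01  0.19  0.45]
8 [-0.88  0.05  0.19  0.45]
9 [-0.88  0.08  0.19  0.45]
10 [-0.87  0.12  0.19  0.45]
11 [-0.87  0.15  0.19  0.45]
12 [-0.86  0.18  0.19  0.45]
13 [-0.85  0.22  0.19  0.45]
```

>>> jog_arm(jaw=1, series=[{"tx": -0.85, "ty": -0.22, "tz": 0, "spin": 0.45}, {"tx": -0.86, "ty": -0.19, "tz": 0, "spin": 0.45}, {"tx": -0.87, "ty": -0.16, "tz": 0.1, "spin": 0.45}, {"tx": -0.87, "ty": -0.12, "tz": 0.1, "spin": 0.45}, {"tx": -0.88, "ty": -0.09, "tz": 0.2, "spin": 0.45}])

```text
time: 1.35
ee_pos: [566.3, 227.5, 149.4]
orientation: [1.365, 2.829, 0.001]
wrist_force: [-0.1, -0.3, -0.3]
finger_gap: 25.5
grasp_force: 0.0
```

>>> jog_arm(series=[{"tx": -0.88, "ty": -0.05, "tz": 0.2, "spin": 0.45}, {"tx": -0.88, "ty": -0.02, "tz": 0.2, "spin": 0.45}, {"tx": -0.88, "ty": 0.01, "tz": 0.2, "spin": 0.45}, {"tx": -0.88, "ty": 0.05, "tz": 0.2, "spin": 0.45}, {"tx": -0.88, "ty": 0.08, "tz": 0.2, "spin": 0.45}])

```text
time: 1.77
ee_pos: [666.8, 82.9, 108.4]
orientation: [-1.636, -2.681, 0.001]
wrist_force: [1.3, 0.3, -1.0]
finger_gap: 0.1
grasp_force: 0.0
```

>>> jog_arm(series=[{"tx": -0.87, "ty": 0.12, "tz": 0.3, "spin": 0.45}, {"tx": -0.87, "ty": 0.15, "tz": 0.3, "spin": 0.45}, {"tx": -0.86, "ty": 0.18, "tz": 0.3, "spin": 0.45}, {"tx": -0.85, "ty": 0.22, "tz": 0.3, "spin": 0.45}, {"tx": 0, "ty": 0, "tz": 0, "spin": 0}])

```text
time: 2.18
ee_pos: [749.2, -37.2, 58.1]
orientation: [1.846, 2.54, -0.003]
wrist_force: [0.1, -0.6, 0.3]
finger_gap: 0.1
grasp_force: 0.0
```

```bash
python3 - <<'E'
from h import *
b=np.array([600,-81.]);e=np.array([np.cos(np.radians(18.4)),np.sin(np.radians(18.4))])
x=b+155*e; go(*x,22,18.4,2)
im=snap('wrist','w0.png')
E
```

```text
t 2.1833 pos [749.2 -37.2  58.1] phi 18.0 bay [ 208.3 -147.8]
0 [ 0.07 -0.01  0.45 -0.04]
1 [ 0.07 -0.01  0.45 -0.04]
```

View pics/w0.png

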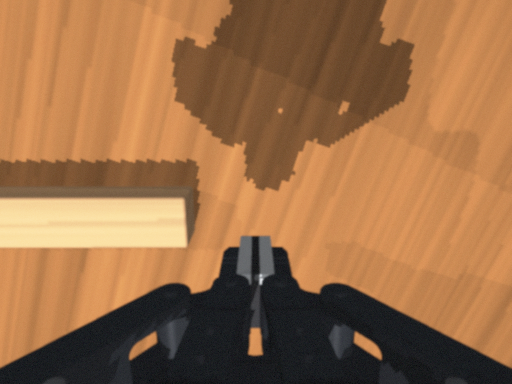

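The wrist view shows the batten's far end at (184,197)–(187,247), with the shut fingertips to its right at (255,240).

```bash
python3 - <<'E'
from h import *
P=ray('wrist',[(184,197),(187,247),(2,197),(2,247)],24);print(P.round(1))
m=P[:2,:2].mean(0);m2=P[2:,:2].mean(0);d=m-m2;print(m,np.degrees(np.arctan2(d[1],d[0])))
p,a,o=pose();t=np.radians(a);Y=np.array([np.cos(t),np.sin(t)]);X=np.array([-Y[1],Y[0]]);print('in tool xy',X@(m-p[:2]),Y@(m-p[:2]))
E
```

```text
[[706.7 -25.2  24. ]
 [715.2 -51.4  24. ]
 [619.1 -53.8  24. ]
 [622.2 -81.9  24. ]]
[710.9204925  -38.33197858] 18.100103348144337
in tool xy 7.591708544513857 -36.03322474546199
```

>>> jog_arm(series=[{"tx": 0.15, "ty": 0, "tz": 0.5, "spin": 0}, {"tx": 0, "ty": 0, "tz": 0.45, "spin": 0}, {"tx": 0, "ty": -0.3, "tz": 0, "spin": 0}, {"tx": 0, "ty": -0.3, "tz": 0, "spin": 0}, {"tx": 0, "ty": -0.25, "tz": 0, "spin": 0}])

```text
time: 2.65
ee_pos: [711.1, -34.7, 22.6]
orientation: [-1.837, -2.547, 0.001]
wrist_force: [0.3, 0.1, -0.7]
finger_gap: -0.2
grasp_force: 0.2
```

>>> jog_arm(series=[{"tx": 0, "ty": -0.25, "tz": 0, "spin": 0}, {"tx": 0, "ty": -0.25, "tz": 0, "spin": 0}, {"tx": 0, "ty": -0.2, "tz": 0, "spin": 0}, {"tx": 0, "ty": 0, "tz": 0, "spin": 0}, {"tx": 0, "ty": 0.3, "tz": -0.4, "spin": 0}])

```text
time: 3.07
ee_pos: [692.4, -41.0, 36.4]
orientation: [-1.836, -2.54, 0.007]
wrist_force: [-0.1, -0.5, -0.8]
finger_gap: 0.1
grasp_force: 0.0
```

```bash
python3 - <<'E'
from h import *
# segment batten in side view automatically, for reuse
im=snap('side','d1.png')
cv2.imwrite('pics/c3.png',cv2.resize(cv2.imread('pics/d1.png')[80:240,190:390],(800,640))[:600])
p,a,o=pose();print(o['time'],p,a,B(p))
E
```

```text
3.1167 [699.87022021 -40.56468878  41.87578632] 18.291867054399287 [ 160.11786655 -158.97686607]
```

View pics/c3.png

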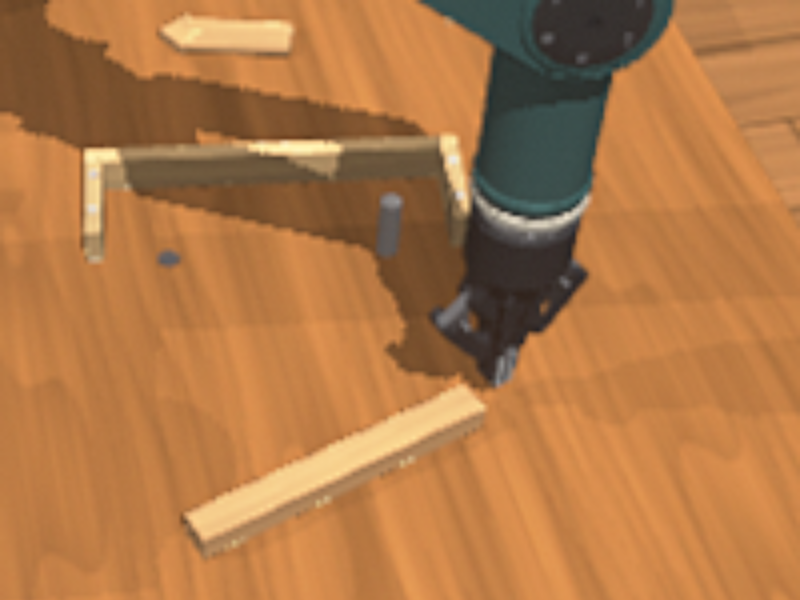

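The batten moved cleanly along its axis. Its top corners in the crop are now (184,518), (205,548), (485,408) and (463,385). Next I'll test a colour detector for later looks and plan the side push.

```bash
cat >> h.py <<'E'
def detect(n,im):
    hsv=cv2.cvtColor(im,cv2.COLOR_RGB2HSV); m=((hsv[...,1]<125)&(hsv[...,2]>185)&(hsv[...,0]<30)).astype(np.uint8)
    k,lab,st,_=cv2.connectedComponentsWithStats(m); res=[]
    for i in range(1,k):
        if st[i,4]<60: continue
        ys,xs=np.where(lab==i); P=ray(n,np.c_[xs,ys],24)[:,:2]; r=cv2.minAreaRect(P.astype(np.float32))
        (c,(w,h),a)=r
        if w<h: w,h,a=h,w,a-90
        a=(a+90)%180-90
        res.append((np.round(c,1),B(c).round(1),round(w),round(h),round(a,1),round(a-UA,1)))
    return [r for r in res if r[2]<400]
E
python3 - <<'E'
from h import *
for n,f in(('side','d0'),('side','d1'),('scene','s0')):
    print(f); [print(*r) for r in detect(n,cv2.cvtColor(cv2.imread(f'pics/{f}.png'),cv2.COLOR_BGR2RGB)) if r[2]>100]
P,r=refine_batten('side',[(190+x/4-.4,80+y/4-.4) for x,y in[(184,518),(205,548),(485,408),(463,385)]]);print(P.round(1),r)
c=P.mean(0);v=(P[2]+P[3]-P[0]-P[1]);th=np.degrees(np.arctan2(v[1],v[0]));e=v/np.linalg.norm(v);q=np.array([-e[1],e[0]])
print(c,th,B(c),th-UA)
go(*(c-42*q),60,th,5)
E
```

```text
d0
[577.2 406.3] [-31.9 262.7] 113 42 -16.7 -7.6
[576.1 202.6] [-0.6 61.5] 316 105 -8.8 0.3
[597.2 -80. ] [  65.  -214.2] 238 27 18.1 27.2
[-93.4 109.3] [-646.9 -136.8] 140 38 -13.9 -4.8
[ 470.8 -297.5] [ -25.3 -449. ] 110 43 3.8 12.9
[ 788.2 -613.9] [ 338.3 -711.1] 199 147 23.6 32.8
d1
[577.  405.6] [-32.  262.1] 113 43 -16.7 -7.6
[432.9 224. ] [-145.4   59.9] 103 27 80.8 90.0
[556.7 -94.4] [  27.3 -234.8] 237 29 18.5 27.6
[ 470.8 -297. ] [ -25.4 -448.5] 110 42 3.8 12.9
[ 788.1 -614. ] [ 338.2 -711.2] 200 147 23.6 32.8
s0
[570.3 212.7] [-8.  70.5] 323 101 -4.8 4.4
[591.6 402.7] [-17.1 261.5] 120 38 -16.7 -7.6
[600.  -79.9] [  67.8 -213.7] 237 29 18.1 27.2
[ 466.  -297.6] [ -30.  -449.8] 112 40 3.5 12.7
[[ 438.2 -122.4]
 [ 447.7 -150.8]
 [ 674.6  -70.3]
 [ 665.2  -45.3]] ((556.1697998046875, -96.4532470703125), (240.71102905273438, 29.917842864990234), 19.522775650024414)
[556.43767928 -97.20161283] 19.14357675504644 [  27.48652422 -237.65063548] 28.271511925318407
t 3.1167 pos [699.9 -40.6  41.9] phi 18.3 bay [ 160.1 -159. ]
0 [-0.25 -0.77 -0.09 -0.03]
1 [-0.25 -0.77 -0.09 -0.03]
2 [-0.25 -0.77 -0.09 -0.03]
3 [-0.25 -0.77 -0.09 -0.03]
4 [-0.24 -0.77 -0.09 -0.03]
```

>>> jog_arm(series=[{"tx": 0, "ty": 0, "tz": -0.7, "spin": 0}, {"tx": -0.25, "ty": -0.8, "tz": 0, "spin": -0.03}, {"tx": -0.25, "ty": -0.8, "tz": 0, "spin": -0.03}, {"tx": -0.25, "ty": -0.8, "tz": 0, "spin": -0.03}, {"tx": -0.25, "ty": -0.8, "tz": 0, "spin": 0}])

```text
time: 3.53
ee_pos: [588.6, -120.1, 67.8]
orientation: [1.827, 2.553, 0.001]
wrist_force: [0.7, -1.0, 0.0]
finger_gap: 0.2
grasp_force: 0.0
```

>>> jog_arm(jaw=0, series=[{"tx": -0.25, "ty": -0.65, "tz": 0, "spin": 0}, {"tx": 0, "ty": 0, "tz": 0, "spin": 0}, {"tx": 0, "ty": 0, "tz": 0, "spin": 0}, {"tx": 0, "ty": 0, "tz": 0.2, "spin": 0}, {"tx": 0, "ty": 0, "tz": 0.4, "spin": 0}])

```text
time: 3.95
ee_pos: [570.9, -137.7, 44.7]
orientation: [1.825, 2.55, 0.003]
wrist_force: [-0.8, 0.6, -0.1]
finger_gap: 60.3
grasp_force: 0.0
```

```bash
python3 - <<'E'
from h import *
c=np.array([557,-95.5]);th=18.6;e=np.array([np.cos(np.radians(th)),np.sin(np.radians(th))]);q=np.array([-e[1],e[0]])
p,a,o=pose();print(o['finger_gap'])
go(*(c-42*q),9,th,3)
E
```

```text
60.28806962811105
t 3.95 pos [ 570.9 -137.7   44.7] phi 18.8 bay [  48.2 -275.3]
0 [0.02 0.   0.3  0.01]
1 [0.02 0.   0.3  0.01]
2 [0.02 0.   0.3  0.01]
```

>>> jog_arm(series=[{"tx": 0, "ty": 0, "tz": 0.3, "spin": 0}, {"tx": 0, "ty": 0, "tz": 0.3, "spin": 0}, {"tx": 0, "ty": 0, "tz": 0.28, "spin": 0}, {"tx": 0.2, "ty": 0, "tz": 0, "spin": 0}, {"tx": 0.25, "ty": 0, "tz": 0, "spin": 0}])

```text
time: 4.37
ee_pos: [561.4, -119.7, 7.1]
orientation: [-1.829, -2.552, 0.001]
wrist_force: [-0.8, 0.9, 0.1]
finger_gap: 85.4
grasp_force: 0.0
```

>>> jog_arm(series=[{"tx": 0.3, "ty": 0, "tz": 0, "spin": 0}, {"tx": 0.35, "ty": 0, "tz": 0, "spin": -0.05}, {"tx": 0.35, "ty": 0, "tz": 0, "spin": -0.05}, {"tx": 0.35, "ty": 0, "tz": 0, "spin": -0.05}, {"tx": 0.35, "ty": 0, "tz": 0, "spin": -0.05}])

```text
time: 4.78
ee_pos: [539.1, -54.4, 8.7]
orientation: [1.805, 2.57, 0.0]
wrist_force: [0.6, -1.0, 1.2]
finger_gap: 85.8
grasp_force: 0.5
```

```bash
python3 - <<'E'
from h import *
p,a,o=pose();print(o['time'],p.round(1),a,B(p),o['wrist_force'],o['finger_gap'])
for n in('side','scene'):
    im=snap(n,n+'2.png'); [print(n,*r) for r in detect(n,im) if 150<r[2]<270]
E
```

```text
4.7833 [539.1 -54.4   8.7] 19.835688796093752 [   3.60784858 -198.15825419] [ 0.62596153 -1.03204657  1.18247165] 85.75237929891735
side [ 788.1 -614. ] [ 338.2 -711.2] 200 147 23.6 32.8
scene [-338.5 2882.6] [-1328.8  2562.5] 241 121 -63.5 -54.4
scene [ -48.6 1009.8] [-745.5  759.3] 232 33 -13.1 -4.0
scene [629.5 192.5] [53.7 60. ] 197 104 -9.1 0.0
```

>>> jog_arm(series=[{"tx": 0.35, "ty": 0, "tz": 0, "spin": -0.05}, {"tx": 0.35, "ty": 0, "tz": 0, "spin": -0.05}, {"tx": 0.35, "ty": 0, "tz": 0, "spin": -0.05}, {"tx": 0.35, "ty": 0, "tz": 0, "spin": -0.05}, {"tx": 0.35, "ty": 0, "tz": 0, "spin": -0.02}])

```text
time: 5.3
ee_pos: [514.6, 11.0, 8.1]
orientation: [-1.782, -2.587, 0.0]
wrist_force: [-0.3, -2.0, 1.1]
finger_gap: 85.5
grasp_force: 0.6
```

>>> jog_arm(series=[{"tx": 0.35, "ty": 0, "tz": 0, "spin": 0}, {"tx": 0.35, "ty": 0, "tz": 0, "spin": 0}, {"tx": 0.35, "ty": 0, "tz": 0, "spin": 0}, {"tx": 0.3, "ty": 0, "tz": 0, "spin": 0}, {"tx": 0.2, "ty": 0, "tz": 0, "spin": 0}])

```text
time: 5.72
ee_pos: [492.0, 69.2, 8.0]
orientation: [-1.781, -2.587, 0.001]
wrist_force: [1.5, 0.0, 0.9]
finger_gap: 85.6
grasp_force: 0.3
```

>>> jog_arm(series=[{"tx": 0, "ty": 0, "tz": 0, "spin": 0}, {"tx": -0.4, "ty": 0, "tz": 0, "spin": 0}, {"tx": -0.4, "ty": 0, "tz": -0.6, "spin": 0}, {"tx": 0, "ty": -0.5, "tz": -0.8, "spin": 0}, {"tx": 0, "ty": -1, "tz": 0, "spin": 0}])

```text
time: 6.13
ee_pos: [457.5, 15.0, 68.3]
orientation: [1.775, 2.576, 0.011]
wrist_force: [3.1, -0.4, -0.6]
finger_gap: 85.4
grasp_force: 0.0
```

```bash
python3 - <<'E'
from h import *
p,a,o=pose();print(o['time'],p.round(1),a,B(p),o['wrist_force'],o['finger_gap'])
for n in('side','scene'):
    im=snap(n,n+'3.png'); [print(n,*r) for r in detect(n,im) if 100<r[2]<270]
E
```

```text
6.1333 [457.5  15.   68.3] 20.882971316487644 [ -87.98365911 -142.55559416] [ 3.06564493 -0.44787088 -0.61564036] 85.37919963283788
side [109.2 963.2] [-582.3  738.3] 159 48 -8.0 1.1
side [631.9 197.4] [55.2 65.2] 209 99 -12.4 -3.3
side [ 470.8 -297. ] [ -25.4 -448.5] 110 42 3.8 12.9
side [ 788.1 -614. ] [ 338.2 -711.2] 200 147 23.6 32.8
scene [-368.1 2483.5] [-1294.7  2163.7] 206 159 -82.4 -73.3
scene [ -48.6 1009.8] [-745.5  759.3] 232 33 -13.1 -4.0
scene [591.1 403.2] [-17.6 261.9] 121 42 -18.7 -9.6
scene [847.7 392.1] [237.5 291.7] 103 40 40.1 49.3
scene [ 466.3 -298.6] [ -29.6 -450.8] 112 42 3.3 12.5
```

```bash
python3 - <<'E'
import cv2
a=cv2.imread('pics/side3.png')[80:220,150:350]
cv2.imwrite('pics/c4.png',cv2.resize(a,(800,560),interpolation=cv2.INTER_CUBIC))
E
```

```text
(no output)
```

View pics/c4.png

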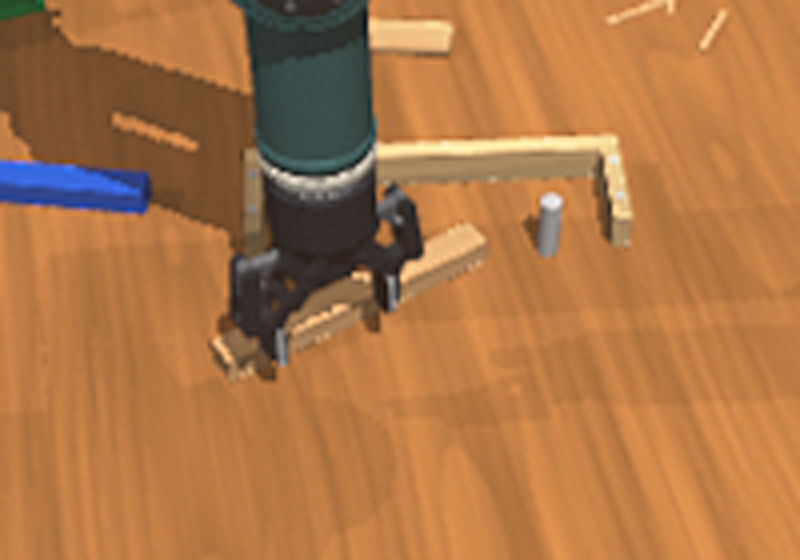

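The batten now lies at the mouth at about 30°, with its far end at crop (478,232), left of the post. The near end is at about (220,350), near the arm's inner reach limit (r≈375). I'll push it back out about 110 mm with the open fingers, shift it along its axis, then push it in again.

```bash
python3 - <<'E'
from h import *
P=ray('side',[(150+x/4-.4,80+y/4-.4) for x,y in[(466,222),(487,241),(212,338),(230,362)]],24)[:,:2]
print(P.round(1),[B(p).round(1) for p in P])
e=P[:2].mean(0)-P[2:].mean(0);print(np.linalg.norm(e),np.degrees(np.arctan2(e[1],e[0]))-UA);c=P.mean(0);print('c',c,B(c),'near r',np.linalg.norm(P[2:].mean(0)))
e/=np.linalg.norm(e);q=np.array([-e[1],e[0]])
go(*(c+45*q),68,20.9,3)
E
```

```text
[[590.7 150.6]
 [602.2 125.5]
 [370.4  67.5]
 [380.5  40. ]] [array([22. , 12.4]), array([ 37.3, -10.5]), array([-182.3, -104.6]), array([-168. , -130.1])]
236.48530702654273 30.010875047880468
c [485.94244644  95.89825738] [-72.74925929 -58.17939701] near r 379.2947848964235
t 6.2333 pos [441.4  15.7  64.2] phi 20.8 bay [-104.  -144.5]
0 [ 0.87  0.58 -0.03 -0.01]
1 [ 0.87  0.58 -0.03 -0.01]
2 [ 0.87  0.58 -0.03 -0.01]
```

>>> jog_arm(series=[{"tx": 0.65, "ty": 0.43, "tz": 0, "spin": 0}, {"tx": 0.65, "ty": 0.43, "tz": 0, "spin": 0}, {"tx": 0.65, "ty": 0.43, "tz": 0, "spin": 0}, {"tx": 0.65, "ty": 0.43, "tz": 0, "spin": 0}, {"tx": 0, "ty": 0, "tz": 0, "spin": 0}])

```text
time: 6.65
ee_pos: [477.6, 141.9, 64.2]
orientation: [1.779, 2.588, 0.004]
wrist_force: [0.6, -0.0, 0.0]
finger_gap: 85.6
grasp_force: 0.0
```

>>> jog_arm(series=[{"tx": 0, "ty": 0, "tz": 0.5, "spin": 0}, {"tx": 0, "ty": 0, "tz": 0.5, "spin": 0}, {"tx": 0, "ty": 0, "tz": 0.4, "spin": 0}, {"tx": -0.2, "ty": 0, "tz": 0, "spin": 0}, {"tx": -0.3, "ty": 0, "tz": 0, "spin": 0}])

```text
time: 7.07
ee_pos: [481.4, 118.7, 7.3]
orientation: [-1.779, -2.586, 0.004]
wrist_force: [-2.0, 2.5, 0.9]
finger_gap: 85.4
grasp_force: 0.0
```

>>> jog_arm(series=[{"tx": -0.35, "ty": 0, "tz": 0, "spin": 0}, {"tx": -0.35, "ty": 0, "tz": 0, "spin": 0}, {"tx": -0.35, "ty": 0, "tz": 0, "spin": 0}, {"tx": -0.35, "ty": 0, "tz": 0, "spin": 0}, {"tx": -0.35, "ty": 0, "tz": 0, "spin": 0}])

```text
time: 7.48
ee_pos: [508.9, 51.8, 9.3]
orientation: [1.783, 2.585, 0.001]
wrist_force: [-0.4, 1.1, -0.3]
finger_gap: 85.1
grasp_force: 0.2
```

>>> jog_arm(series=[{"tx": -0.35, "ty": 0, "tz": 0, "spin": 0}, {"tx": -0.3, "ty": 0, "tz": 0, "spin": 0}, {"tx": -0.15, "ty": 0, "tz": 0, "spin": 0}, {"tx": 0.3, "ty": 0, "tz": 0, "spin": 0}, {"tx": 0.3, "ty": 0, "tz": -0.8, "spin": 0}])

```text
time: 7.9
ee_pos: [507.4, 46.0, 36.7]
orientation: [-1.782, -2.579, 0.007]
wrist_force: [0.4, 0.5, 0.7]
finger_gap: 85.5
grasp_force: 0.0
```

```bash
python3 - <<'E'
from h import *
p,a,o=pose();print(o['time'],p.round(1),a,B(p),o['wrist_force'])
for n in('side','scene'):
    im=snap(n,n+'4.png'); [print(n,*r) for r in detect(n,im) if 100<r[2]<270]
E
```

```text
7.9 [507.4  46.   36.7] 20.711623546316083 [ -43.60755845 -104.08408136] [0.4421201  0.47971222 0.73258761]
side [123.4 959.2] [-567.7  736.6] 132 41 -12.7 -3.6
side [660.4 191.2] [84.4 63.6] 151 99 -12.4 -3.3
side [525.4  -4.1] [ -18.  -150.7] 237 29 21.0 30.2
side [ 470.8 -297.5] [ -25.3 -449. ] 110 43 3.8 12.9
side [ 788.1 -614. ] [ 338.2 -711.2] 200 147 23.6 32.8
scene [-367.7 2504.3] [-1297.7  2184.3] 239 191 89.3 98.5
scene [ -48.6 1009.9] [-745.5  759.4] 232 33 -13.1 -4.0
scene [591.1 403.2] [-17.6 261.9] 121 42 -18.7 -9.6
scene [622.  194.8] [45.9 61.1] 213 104 -9.8 -0.7
scene [528.4  -4.8] [ -14.8 -150.9] 238 30 20.7 29.8
scene [847.9 391.9] [237.7 291.5] 103 41 40.1 49.3
scene [ 466.3 -298.6] [ -29.6 -450.8] 112 42 3.3 12.5
```

The batten is at bay (-16.5,-151), 30°. Next I'll push it 28 mm along its axis from the near end.

```bash
python3 - <<'E'
from h import *
th=np.radians(20.9);e=np.array([np.cos(th),np.sin(th)]);c=np.array([526.5,-4.4])
x=c-148*e; go(*x,60,20.9,5)
E
```

```text
t 8.0 pos [511.   47.8  42.6] phi 20.9 bay [ -40.3 -101.7]
0 [-0.27 -0.76 -0.09  0.  ]
1 [-0.27 -0.76 -0.09  0.  ]
2 [-0.27 -0.76 -0.09  0.  ]
3 [-0.27 -0.76 -0.09  0.  ]
4 [-0.27 -0.76 -0.09  0.  ]
```

>>> jog_arm(jaw=1, series=[{"tx": 0, "ty": -0.5, "tz": -0.5, "spin": 0}, {"tx": -0.35, "ty": -0.8, "tz": 0, "spin": 0}, {"tx": -0.35, "ty": -0.8, "tz": 0, "spin": 0}, {"tx": -0.35, "ty": -0.8, "tz": 0, "spin": 0}, {"tx": -0.3, "ty": -0.9, "tz": 0, "spin": 0}])

```text
time: 8.42
ee_pos: [387.7, -58.6, 60.5]
orientation: [1.778, 2.587, 0.001]
wrist_force: [-0.0, -1.8, 0.4]
finger_gap: 25.4
grasp_force: 0.0
```

>>> jog_arm(series=[{"tx": 0, "ty": 0, "tz": 0, "spin": 0}, {"tx": 0, "ty": 0, "tz": 0, "spin": 0}, {"tx": 0, "ty": 0, "tz": 0.3, "spin": 0}, {"tx": 0, "ty": 0, "tz": 0.35, "spin": 0}, {"tx": 0, "ty": 0, "tz": 0.35, "spin": 0}])

```text
time: 8.83
ee_pos: [389.9, -57.9, 20.1]
orientation: [1.779, 2.585, 0.002]
wrist_force: [-0.5, 0.2, -0.4]
finger_gap: 0.4
grasp_force: 0.0
```

```bash
python3 - <<'E'
from h import *
th=np.radians(20.9);e=np.array([np.cos(th),np.sin(th)]);c=np.array([526.5,-4.4])
x=c-148*e; go(*x,21,20.9,1)
E
```

```text
t 8.8333 pos [389.9 -57.9  20.1] phi 20.9 bay [-143.1 -225.3]
0 [ 0.03 -0.03 -0.02  0.01]
```

Now the push, then retreat, lift and reposition to the outer side.

>>> jog_arm(series=[{"tx": 0.02, "ty": 0.3, "tz": 0, "spin": 0}, {"tx": 0, "ty": 0.3, "tz": 0, "spin": 0}, {"tx": 0, "ty": 0.3, "tz": 0, "spin": 0}, {"tx": 0, "ty": 0.25, "tz": 0, "spin": 0}, {"tx": 0, "ty": 0, "tz": 0, "spin": 0}])

```text
time: 9.25
ee_pos: [435.3, -40.7, 21.1]
orientation: [1.777, 2.584, 0.003]
wrist_force: [0.5, 0.3, 0.2]
finger_gap: 0.1
grasp_force: 0.0
```

>>> jog_arm(jaw=0, series=[{"tx": 0, "ty": -0.4, "tz": 0, "spin": 0}, {"tx": -0.5, "ty": 0, "tz": -0.8, "spin": 0}, {"tx": -0.5, "ty": 0.8, "tz": 0, "spin": 0}, {"tx": 0, "ty": 1, "tz": 0, "spin": 0}, {"tx": 0, "ty": 1, "tz": 0, "spin": 0}])

```text
time: 9.67
ee_pos: [536.9, -44.9, 53.9]
orientation: [1.784, 2.583, 0.001]
wrist_force: [-0.2, -0.9, -0.2]
finger_gap: 60.7
grasp_force: 0.0
```

```bash
python3 - <<'E'
from h import *
p,a,o=pose();print(o['time'],p.round(1),a,B(p),o['finger_gap'])
for n in('side','scene'):
    im=snap(n,n+'5.png'); [print(n,*r) for r in detect(n,im) if 100<r[2]<270 and abs(r[1][1]+150)<90]
E
```

```text
9.6667 [536.9 -44.9  53.9] 20.74054624705218 [-1.52629429e-01 -1.89090562e+02] 60.73801612772224
```

```bash
python3 - <<'E'
from h import *
im=snap('wrist','w5.png')
[print(*r) for r in detect('wrist',im)]
th=np.radians(20.9);e=np.array([np.cos(th),np.sin(th)]);q=np.array([-e[1],e[0]]);c=np.array([555.8,5.3])
go(*(c-42*q),9,20.9,2)
im=cv2.imread('pics/w5.png');im2=cv2.imread('pics/side5.png')[90:230,150:350]
cv2.imwrite('pics/c5.png',np.hstack([cv2.resize(im,(400,300)),cv2.resize(im2,(400,300))]))
E
```

```text
[609.9  29.3] [  60.2 -104.3] 63 27 20.9 30.1
[464.6 -27.2] [ -74.3 -183.1] 42 27 20.9 30.0
[497.2  -8.1] [ -45.2 -159.1] 5 2 -87.3 -78.2
[532.7  -4.4] [ -10.7 -149.8] 72 20 20.9 30.0
t 9.8167 pos [538.8 -43.7  53.2] phi 21.0 bay [   1.6 -187.7]
0 [-0.03  0.42  0.55  0.01]
1 [-0.03  0.42  0.55  0.01]
```

View pics/c5.png

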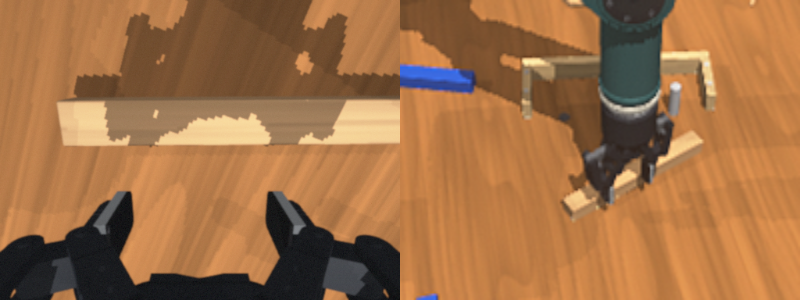

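The pose agrees: the near end at wrist (62,125) puts the batten at about bay (11,-134), 30°. I'll push it in from the outer side with the open fingers, turning it 3° more to clear the post.

>>> jog_arm(series=[{"tx": -0.05, "ty": 0.45, "tz": 0.3, "spin": 0}, {"tx": 0, "ty": 0.4, "tz": 0.4, "spin": 0}, {"tx": 0, "ty": 0, "tz": 0.4, "spin": 0}, {"tx": 0.2, "ty": 0, "tz": 0, "spin": 0}, {"tx": 0.25, "ty": 0, "tz": 0, "spin": 0}])

```text
time: 10.23
ee_pos: [558.4, -16.9, 7.6]
orientation: [-1.782, -2.584, 0.003]
wrist_force: [-0.1, 0.0, 0.6]
finger_gap: 85.3
grasp_force: 0.0
```

>>> jog_arm(series=[{"tx": 0.3, "ty": 0, "tz": 0, "spin": -0.15}, {"tx": 0.3, "ty": 0, "tz": 0, "spin": -0.15}, {"tx": 0.3, "ty": 0, "tz": 0, "spin": -0.15}, {"tx": 0.3, "ty": 0, "tz": 0, "spin": -0.15}, {"tx": 0.3, "ty": 0, "tz": 0, "spin": 0}])

```text
time: 10.65
ee_pos: [537.4, 39.6, 8.8]
orientation: [1.711, 2.633, 0.001]
wrist_force: [-0.9, -1.2, 1.7]
finger_gap: 85.6
grasp_force: 0.5
```

>>> jog_arm(series=[{"tx": 0.3, "ty": 0, "tz": 0, "spin": 0}, {"tx": 0.3, "ty": 0, "tz": 0, "spin": 0}, {"tx": 0.25, "ty": 0, "tz": 0, "spin": 0}, {"tx": 0.2, "ty": 0, "tz": 0, "spin": 0}, {"tx": 0, "ty": 0, "tz": 0, "spin": 0}])

```text
time: 11.07
ee_pos: [519.4, 78.2, 7.9]
orientation: [-1.712, -2.633, 0.001]
wrist_force: [-0.8, -0.6, -0.7]
finger_gap: 85.3
grasp_force: 0.0
```

```bash
python3 - <<'E'
from h import *
p,a,o=pose();print(o['time'],p.round(1),a,a-UA,B(p),o['wrist_force'])
im=snap('wrist','w6.png')
[print(*r) for r in detect('wrist',im)]
t=np.radians(a-UA);q=np.array([-np.sin(t),np.cos(t)]);print('line above post',q@(B(p)-[90,0])+25)
E
```

```text
11.0667 [519.4  78.2   7.9] 23.945187128558874 33.073122298830846 [-36.92923076 -70.32521903] [-0.84361504 -0.57284572 -0.69872075]
[453.9  76.9] [-101.4  -82. ] 66 27 23.9 33.1
[562.9 134.3] [-2.9 -8.1] 14 9 -22.1 -13.0
[587.9 135.2] [21.7 -3.2] 28 11 -54.3 -45.2
[493.   92.9] [-65.3 -60. ] 6 5 -89.5 -80.4
[522.5  95.6] [-36.6 -52.6] 50 6 23.9 33.1
line above post 35.33565228575053
```

The batten's near end is at bay (-129,-100), 33°, and its line passes 35 mm behind the post. Next is the axial push of about 58 mm from the near end.

>>> jog_arm(series=[{"tx": -0.4, "ty": 0, "tz": 0, "spin": 0}, {"tx": 0, "ty": 0, "tz": -0.9, "spin": 0}, {"tx": 0, "ty": -0.7, "tz": -0.5, "spin": 0}, {"tx": 0, "ty": -0.9, "tz": 0, "spin": 0}, {"tx": 0.25, "ty": -0.9, "tz": 0, "spin": 0}])

```text
time: 11.53
ee_pos: [434.2, 29.2, 65.3]
orientation: [1.712, 2.628, 0.004]
wrist_force: [-0.0, 0.4, 0.2]
finger_gap: 85.2
grasp_force: 0.0
```

>>> jog_arm(jaw=1, series=[{"tx": 0.4, "ty": -0.6, "tz": 0, "spin": 0}, {"tx": 0.37, "ty": 0, "tz": 0, "spin": 0}, {"tx": 0, "ty": 0, "tz": 0, "spin": 0}, {"tx": 0, "ty": 0, "tz": 0, "spin": 0}, {"tx": 0, "ty": 0, "tz": 0, "spin": 0}])

```text
time: 11.95
ee_pos: [399.2, 48.8, 64.3]
orientation: [1.712, 2.631, 0.001]
wrist_force: [-0.2, 0.3, -0.3]
finger_gap: 25.8
grasp_force: 0.0
```

```bash
python3 - <<'E'
from h import *
p,a,o=pose();print(o['time'],p.round(1),a-UA,B(p),o['finger_gap'])
for n in('side','scene','wrist'):
    im=snap(n,n+'7.png'); [print(n,*r) for r in detect(n,im) if r[2]>30 and abs(r[1][1]+35)<60 and abs(r[1][0])<140]
t=np.radians(33.07);e=np.array([np.cos(t),np.sin(t)]);x=np.array([-129,-100])-30*e
go(*W(*x),21,a,1)
E
```

```text
11.95 [399.2  48.8  64.3] 33.02395627099275 [-150.87885707 -118.41204759] 25.775311031407952
side [518.  105.5] [-42.6 -43.6] 238 30 23.9 33.0
scene [523.6 105.8] [-37.2 -42.4] 239 31 23.9 33.0
wrist [467.2  83.8] [-89.4 -73.1] 126 27 23.8 32.9
t 12.1 pos [398.9  48.8  64.1] phi 23.9 bay [-151.3 -118.5]
0 [ 0.08 -0.03  1.08 -0.01]
```

>>> jog_arm(series=[{"tx": 0.08, "ty": -0.4, "tz": 0, "spin": 0}, {"tx": 0, "ty": 0, "tz": 0.3, "spin": 0}, {"tx": 0, "ty": 0, "tz": 0.4, "spin": 0}, {"tx": 0, "ty": 0, "tz": 0.38, "spin": 0}, {"tx": 0, "ty": 0, "tz": 0, "spin": 0}])

```text
time: 12.52
ee_pos: [381.1, 45.4, 19.2]
orientation: [-1.713, -2.631, 0.002]
wrist_force: [0.4, 1.0, 0.6]
finger_gap: 0.0
grasp_force: 0.0
```

>>> jog_arm(series=[{"tx": 0, "ty": 0.25, "tz": 0, "spin": 0}, {"tx": 0, "ty": 0.25, "tz": 0, "spin": 0}, {"tx": 0, "ty": 0.25, "tz": 0, "spin": 0}, {"tx": 0, "ty": 0.25, "tz": 0, "spin": 0}, {"tx": 0, "ty": 0.2, "tz": 0, "spin": 0}])

```text
time: 12.93
ee_pos: [427.8, 65.7, 21.6]
orientation: [1.712, 2.632, 0.002]
wrist_force: [-0.7, -0.1, 0.7]
finger_gap: -0.3
grasp_force: 0.5
```

```bash
python3 - <<'E'
from h import *
p,a,o=pose();print(o['time'],p.round(1),a-UA,B(p),o['finger_gap'],o['wrist_force'])
for n in('side','scene'):
    im=snap(n,n+'8.png'); [print(n,*r) for r in detect(n,im) if r[2]>30 and abs(r[1][1]+35)<80 and abs(r[1][0])<140]
E
```

```text
12.9333 [427.8  65.7  21.6] 33.03478731138209 [-125.41312644  -97.20325568] -0.3375686141983718 [-0.70524154 -0.08765342  0.72664138]
side [549.1 119. ] [-14.1 -25.3] 233 29 25.5 34.7
scene [540.1 112.7] [-21.9 -33. ] 206 31 24.1 33.2
```

>>> jog_arm(series=[{"tx": 0, "ty": 0.25, "tz": 0, "spin": 0}, {"tx": 0, "ty": 0.25, "tz": 0, "spin": 0}, {"tx": 0, "ty": 0.25, "tz": 0, "spin": 0}, {"tx": 0, "ty": 0.2, "tz": 0, "spin": 0}, {"tx": 0, "ty": 0, "tz": 0, "spin": 0}])

```text
time: 13.45
ee_pos: [463.2, 81.1, 21.2]
orientation: [1.712, 2.631, 0.003]
wrist_force: [1.1, -0.3, 0.3]
finger_gap: 0.1
grasp_force: 0.0
```

>>> jog_arm(jaw=0, series=[{"tx": 0, "ty": -0.5, "tz": 0, "spin": 0}, {"tx": -0.7, "ty": -0.4, "tz": -0.5, "spin": 0}, {"tx": -0.8, "ty": 0, "tz": -0.5, "spin": 0}, {"tx": -0.4, "ty": 0, "tz": 0, "spin": 0}, {"tx": 0, "ty": 0, "tz": 0, "spin": 0}])

```text
time: 13.87
ee_pos: [461.4, -6.4, 62.3]
orientation: [1.714, 2.626, 0.003]
wrist_force: [0.1, -0.1, 0.2]
finger_gap: 61.0
grasp_force: 0.0
```

```bash
python3 - <<'E'
from h import *
p,a,o=pose();print(o['time'],p.round(1),a-UA,B(p),o['finger_gap'],o['wrist_force'])
for n in('side','scene'):
    im=snap(n,n+'9.png'); [print(n,*r) for r in detect(n,im) if r[2]>30 and abs(r[1][1]+15)<90 and abs(r[1][0])<140]
E
```

```text
13.8667 [461.4  -6.4  62.3] 32.86775708577756 [ -80.7332336  -163.09281333] 60.95780853244712 [ 0.09367292 -0.13259399  0.1935576 ]
side [638.8 195.9] [62.3 64.8] 195 99 -12.4 -3.3
side [618.8 148.2] [50.1 14.6] 167 32 24.4 33.5
scene [597.5 201.1] [20.7 63.4] 265 102 -11.0 -1.9
scene [575.8 127.5] [ 10.9 -12.8] 129 31 24.5 33.6
scene [667.3 168.5] [94.8 42.3] 62 30 24.8 33.9
```

The far end is tucked behind the post at bay (120,61), with the near end at (-80,-72), 33.6°. Now for the swing with the open fingers.

```bash
cat > sw.py <<'E'
from h import *
def tp(F,th,off):
    t=np.radians(th);e=np.array([np.cos(t),np.sin(t)]);q=np.array([-e[1],e[0]]);return F-160*e-off*q
E
python3 - <<'E'
from sw import *
F=np.array([120,61.])
go(*W(*tp(F,33.6,42)),60,33.6+UA,3)
# swing rows relative
prev=tp(F,33.6,42);pth=33.6
seq=[(33.6,34),(33.6,25)]+[(33.6-2.8*i,24) for i in range(1,13)]
for i,(th,off) in enumerate(seq):
    x=tp(F,th,off);t=np.radians(pth);e=np.array([np.cos(t),np.sin(t)]);q=np.array([-e[1],e[0]]);d=x-prev
    print(th,np.round([q@d/40,e@d/40,(pth-th)/5],2));prev,pth=x,th
E
```

```text
t 13.9667 pos [457.9  -3.9  60.9] phi 23.8 bay [ -84.6 -161.2]
0 [ 0.26  1.11  0.01 -0.05]
1 [ 0.26  1.11  0.01 -0.05]
2 [ 0.25  1.11  0.01 -0.05]
33.6 [0.2 0.  0. ]
33.6 [0.22 0.   0.  ]
30.8 [ 0.22 -0.02  0.56]
28.0 [ 0.2  -0.02  0.56]
25.200000000000003 [ 0.2  -0.02  0.56]
22.400000000000002 [ 0.2  -0.02  0.56]
19.6 [ 0.2  -0.02  0.56]
16.800000000000004 [ 0.2  -0.02  0.56]
14.000000000000004 [ 0.2  -0.02  0.56]
11.200000000000003 [ 0.2  -0.02  0.56]
8.400000000000002 [ 0.2  -0.02  0.56]
5.600000000000001 [ 0.2  -0.02  0.56]
2.8000000000000043 [ 0.2  -0.02  0.56]
7.105427357601002e-15 [ 0.2  -0.02  0.56]
```

>>> jog_arm(series=[{"tx": 0.2, "ty": 0.83, "tz": 0, "spin": -0.05}, {"tx": 0.2, "ty": 0.83, "tz": 0, "spin": -0.05}, {"tx": 0.2, "ty": 0.83, "tz": 0, "spin": -0.05}, {"tx": 0.17, "ty": 0.84, "tz": 0, "spin": 0}, {"tx": 0, "ty": 0, "tz": 0.3, "spin": 0}])

```text
time: 14.38
ee_pos: [573.8, 83.7, 50.4]
orientation: [1.689, 2.64, 0.01]
wrist_force: [2.3, 0.1, -0.2]
finger_gap: 85.5
grasp_force: 0.0
```

>>> jog_arm(series=[{"tx": 0, "ty": 0, "tz": 0.4, "spin": 0}, {"tx": 0, "ty": 0, "tz": 0.4, "spin": 0}, {"tx": 0, "ty": 0, "tz": 0.2, "spin": 0}, {"tx": 0.2, "ty": 0, "tz": 0, "spin": 0}, {"tx": 0.22, "ty": 0, "tz": 0, "spin": 0}])

```text
time: 14.8
ee_pos: [558.3, 95.2, 8.2]
orientation: [-1.696, -2.642, 0.002]
wrist_force: [1.1, -3.7, -0.4]
finger_gap: 85.6
grasp_force: 0.8
```

>>> jog_arm(series=[{"tx": 0.22, "ty": -0.02, "tz": 0, "spin": 0.56}, {"tx": 0.2, "ty": -0.02, "tz": 0, "spin": 0.56}, {"tx": 0.2, "ty": -0.02, "tz": 0, "spin": 0.56}, {"tx": 0.2, "ty": -0.02, "tz": 0, "spin": 0.56}, {"tx": 0.2, "ty": -0.02, "tz": 0, "spin": 0.56}])

```text
time: 15.22
ee_pos: [542.0, 132.8, 9.9]
orientation: [2.008, 2.415, 0.001]
wrist_force: [-0.3, -1.1, 0.4]
finger_gap: 85.3
grasp_force: 0.2
```

```bash
python3 - <<'E'
from sw import *
p,a,o=pose();th=a-UA;print(o['time'],p.round(1),th,B(p),'expected',tp(np.array([120,61]),th,24),o['finger_gap'],o['wrist_force'])
for n in('side','scene'):
    im=snap(n,n+'10.png'); [print(n,*r) for r in detect(n,im) if r[2]>30 and abs(r[1][1]+15)<90 and abs(r[1][0])<140]
E
```

```text
15.2167 [542.  132.8   9.9] 19.635047447470065 [-23.27830325 -12.82199086] expected [-22.63166712 -15.36889115] 85.30775221729836 [-0.25595542 -1.05353277  0.43121986]
side [680.4 186.8] [104.8  62.4] 110 99 -12.4 -3.3
side [453.8 221.6] [-124.4   60.8] 104 68 81.5 90.7
side [653.5 172.4] [80.5 44. ] 84 43 10.2 19.3
scene [642.8 191. ] [67.1 60.6] 170 103 -9.8 -0.7
scene [655.  177.4] [81.2 49.1] 84 30 9.2 18.3
```

Batten is following the fingers (θ≈19). I'll finish the swing.

>>> jog_arm(series=[{"tx": 0.2, "ty": -0.02, "tz": 0, "spin": 0.56}, {"tx": 0.2, "ty": -0.02, "tz": 0, "spin": 0.56}, {"tx": 0.2, "ty": -0.02, "tz": 0, "spin": 0.56}, {"tx": 0.2, "ty": -0.02, "tz": 0, "spin": 0.56}, {"tx": 0.2, "ty": -0.02, "tz": 0, "spin": 0.56}])

```text
time: 15.73
ee_pos: [535.0, 171.4, 9.6]
orientation: [2.286, 2.154, 0.0]
wrist_force: [1.1, -0.8, 1.0]
finger_gap: 85.5
grasp_force: 0.4
```

>>> jog_arm(series=[{"tx": 0.2, "ty": -0.02, "tz": 0, "spin": 0.56}, {"tx": 0.2, "ty": -0.02, "tz": 0, "spin": 0.56}, {"tx": 0, "ty": 0, "tz": 0, "spin": 0}, {"tx": 0, "ty": 0, "tz": 0, "spin": 0}, {"tx": 0, "ty": 0, "tz": 0, "spin": 0}])

```text
time: 16.15
ee_pos: [534.8, 186.9, 9.2]
orientation: [2.386, 2.043, 0.0]
wrist_force: [-0.2, 0.2, 0.3]
finger_gap: 85.5
grasp_force: 0.0
```

```bash
python3 - <<'E'
from sw import *
p,a,o=pose();th=a-UA;print(o['time'],p.round(1),th,B(p),o['wrist_force'])
for n in('side','scene'):
    im=snap(n,n+'11.png'); [print(n,*r) for r in detect(n,im) if r[2]>30 and abs(r[1][1]-45)<90 and abs(r[1][0])<140]
im=cv2.imread('pics/scene11.png')[130:250,280:440];im2=cv2.imread('pics/side11.png')[90:210,180:340]
cv2.imwrite('pics/c11.png',np.hstack([cv2.resize(im,(400,300)),cv2.resize(im2,(400,300))]))
E
```

```text
16.15 [534.8 186.9   9.2] 0.2839503068377809 [-38.89792329  39.41850289] [-0.22014139  0.21030802  0.25068486]
side [673.5 188.3] [97.8 62.8] 123 99 -12.4 -3.3
side [650.7 193.9] [74.4 64.8] 93 31 -8.3 0.8
scene [656.3 188.2] [80.8 60. ] 143 104 -9.2 -0.1
scene [653.5 191.3] [77.5 62.6] 91 26 -9.5 -0.4
```

View pics/c11.png

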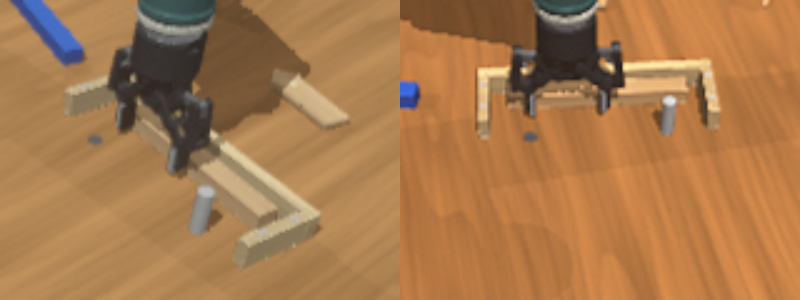

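The batten lies behind the post, parallel to the back board, with its centre line at d≈64. I'll nudge it in a few more mm, then retreat and lift.

>>> jog_arm(series=[{"tx": 0.06, "ty": 0, "tz": 0, "spin": 0}, {"tx": 0.06, "ty": 0, "tz": 0, "spin": 0}, {"tx": 0, "ty": 0, "tz": 0, "spin": 0}, {"tx": -0.3, "ty": 0, "tz": 0, "spin": 0}, {"tx": -0.3, "ty": 0, "tz": 0, "spin": 0}])

```text
time: 16.67
ee_pos: [531.8, 167.7, 8.9]
orientation: [2.386, 2.043, 0.0]
wrist_force: [-0.2, -0.2, -0.1]
finger_gap: 85.6
grasp_force: 0.0
```

>>> jog_arm(series=[{"tx": 0, "ty": 0, "tz": -0.8, "spin": 0}, {"tx": 0, "ty": 0, "tz": -1, "spin": 0}, {"tx": -1, "ty": 0, "tz": -0.2, "spin": 0}, {"tx": -1, "ty": 0, "tz": 0, "spin": 0}, {"tx": -1, "ty": 0, "tz": 0, "spin": 0}])

```text
time: 17.08
ee_pos: [513.1, 47.8, 90.1]
orientation: [2.385, 2.042, 0.003]
wrist_force: [0.6, -0.6, -0.9]
finger_gap: 85.6
grasp_force: 0.0
```

>>> jog_arm(series=[{"tx": -1, "ty": 0, "tz": 0, "spin": 0}, {"tx": -1, "ty": 0, "tz": 0, "spin": 0}, {"tx": -1, "ty": 0, "tz": 0, "spin": 0}, {"tx": 0, "ty": 0, "tz": 0, "spin": 0}, {"tx": 0, "ty": 0, "tz": 0, "spin": 0}])

```text
time: 17.5
ee_pos: [493.4, -71.8, 88.9]
orientation: [-2.394, -2.035, 0.001]
wrist_force: [0.3, 1.1, 0.7]
finger_gap: 85.4
grasp_force: 0.0
```

```bash
python3 - <<'E'
from h import *
p,a,o=pose();print(o['time'],p.round(1),B(p),o['wrist_force'])
for n in('side','scene'):
    im=snap(n,n+'12.png'); [print(n,*r) for r in detect(n,im) if r[2]>30 and -20<r[1][1]<300 and abs(r[1][0])<140]
im=cv2.imread('pics/scene12.png')[130:250,280:440];im2=cv2.imread('pics/side12.png')[90:210,180:340]
cv2.imwrite('pics/c12.png',np.hstack([cv2.resize(im,(400,300)),cv2.resize(im2,(400,300))]))
E
```

```text
17.5 [493.4 -71.8  88.9] [ -38.80116417 -222.53675227] [0.33479843 1.14999493 0.6664593 ]
side [668.7 189.3] [92.8 63.1] 134 99 -12.4 -3.3
side [650.  197.4] [73.1 68.1] 95 30 -12.4 -3.3
scene [590.9 402.6] [-17.8 261.3] 121 43 -18.7 -9.6
scene [620.6 194.9] [44.5 60.9] 215 103 -9.8 -0.7
scene [610.9 202.4] [33.7 66.8] 179 29 -9.2 -0.1
```

View pics/c12.png

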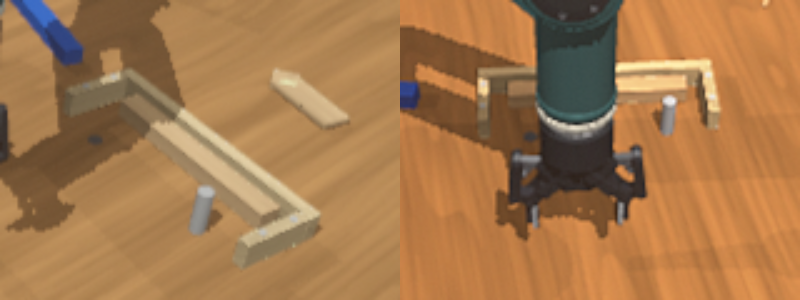

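The batten lies flat along the back board behind the post, with its centre line at d≈67 and parallel to the board. The arm is clear, so I'll hand it in.

```bash
python3 -c "
from rig import ctrl; print(ctrl.hand_in())"
```

```text
the job is handed in; nothing more can be done
None
```

The batten now lies in the bay behind the post, along the back board (middle line about 67 mm in), moved only by pushing, and the job was handed in at about 17.5 s of the 64 s allowed; no verdict was returned.

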